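# Put the pill jar away in the medicine safe

### The job

Put the white pill jar away in the medicine safe: turn the safe's sprung latch knob clockwise to its stop and let go, so that it springs back and the lid rises fully open. Set the jar down gently, upright on the safe's floor beside the bottle already in there, then press the lid down until the latch catches and holds it shut. Do not knock over or shove aside the bottle in the safe or the things on the counter.

Things in the scene. Friction and masses are not known exactly. Their poses are not given: they have to be found in the camera images.
- safe: Grey steel medicine safe, fixed: 290 deep (x) x 300 wide (y) x 110 high. Origin: centre of underside; x points from the front (knob side) to the hinge side, z up. Front deck x -145 to -40, height 110. Behind it the well under the lid: floor at 8, x -24 to 140, y -145 to 145, side and back walls 104 high, front ledge 66 high (x -40 to -24). Clear height under the shut lid 96.
- knob (a joint): Turn of the latch knob, rad: 0 home, grows clockwise seen from above, stop at 1.30. A spring turns it home when let go (0.03 N m at home, 0.06 at the stop). Past about 1.2 it withdraws the latch bolt and frees the lid, which rises by itself.
- knob_grip (a point): Point on the knob's axis, 134 above the counter, 107 in front of the safe's origin. Steel disc 60 diameter x 8 on the deck, and on it a bar grip 60 long x 14 thick, 8 to 33 above the deck (height 118 to 143). At home the bar lies along the safe's y. This frame's y is along the bar and turns with it. The lid's near edge is 69 from the axis.
- lid (a joint): Lid angle, rad: 0 shut, 1.57 fully open (upright). A damped spring raises it in 2 to 3 s once freed and holds it up. Pressing it down takes 1 to 3 N at the edge, and about 6 N over the last 25 mm, as the sloped spring bolt gives way (the knob turns meanwhile), then snaps over the strike roller at 0 and holds the lid.
- lid_edge (a point): Middle of the lid's free (near) edge, on its outer face; moves with the lid. The lid is a steel plate 183 x 298 x 6 with a flange 12 deep turned inwards along the free edge, and at the middle of that edge a strike tab 66 wide and 35 deep. Shut, its outer face is level with the deck.
- lid_hinge (a point): Middle of the lid's hinge axis (parallel to the safe's y), 148 behind the safe's origin and 107 above the counter; the lid's free edge is 186 from it and the outer face 3 above it when shut.
- well (a point): Centre of the well's floor: 58 behind the safe's origin, 8 above the counter.
- jar: White plastic pill jar, round, 85 high: body 52 diameter up to 62, ribbed screw cap 47 diameter from 66 to the top; about 120 g. Stands alone on the counter, left of the safe. Origin: centre of its underside, z up.
- amber: Amber glass medicine bottle with black cap, 48 diameter, 80 high, standing in the well. Origin: centre of its underside, z up. At the start it is hidden under the lid. Bystander: leave it standing.
- tumbler: White tumbler, 72 diameter x 100, with two toothbrushes reaching to about 175. Origin: centre of its underside. Bystander.
- tin: Flat round aluminium cream tin, 93 diameter x 25. Origin: centre of its underside. Bystander.
- lotion: White pump bottle, 68 diameter, 177 high. Origin: centre of its underside. Bystander.
There are look-alikes about, which are no part of the job. What is shaped like the jar but pink or yellow is not meant.

How it is judged:
On the way, in this order (a step that is already met when the one before it is completed fails the run):
1. the knob is turned clockwise to its stop (value of joint knob above 1.22 rad), for 0.1 s.
2. the knob is let go and back home, and the lid has risen fully open (value of joint knob below 0.1 rad and value of joint lid above 1.3 rad and contact force between the fingers and knob below 0.1 N), for 0.2 s.
3. the jar stands released and upright on the safe's floor (x of jar in the frame of safe between -0.024 and 0.14 m and y of jar in the frame of safe between -0.145 and 0.145 m and z of jar in the frame of safe below 0.013 m and angle between jar's own z axis and vertical below 0.1 rad and linear speed of jar below 0.03 m/s and contact force between the fingers and jar below 0.1 N), for 0.2 s.
At the end, for the whole second after the job is handed in: The lid is shut and held by the latch (within 0.03 rad), the knob is back home (within 0.1 rad), and the jar stands at rest upright (within 0.1 rad) on the floor of the safe's well, with the amber bottle also upright beside it (value of joint lid below 0.03 rad and value of joint knob below 0.1 rad and x of jar in the frame of safe between -0.024 and 0.14 m and y of jar in the frame of safe between -0.145 and 0.145 m and z of jar in the frame of safe below 0.013 m and angle between each of jar, amber's own z axis and vertical below 0.1 rad and linear speed of each of jar, amber below 0.03 m/s); the robot touches nothing.
It fails at once if the jar is dropped into the safe (moves faster than 0.6 m/s within the well, underside below the rim) (horizontal distance between jar and well below 0.16 m and height (world z) of jar below 0.1 m and linear speed of jar above 0.6 m/s).
It fails at once if the jar is tipped more than 0.8 rad (angle between jar's own z axis and vertical above 0.8 rad).
It fails at once if the bottle in the safe is knocked over (0.5 rad) or shoved more than 40 mm (angle between amber's own z axis and vertical above 0.5 rad or distance of amber from where it was at the start of the episode above 0.04 m).
It fails at once if the tumbler, tin or pump bottle is knocked over (0.5 rad) or shoved more than 40 mm (distance of any of tumbler, tin, lotion from where it was at the start of the episode above 0.04 m or angle between any of tumbler, tin, lotion's own z axis and vertical above 0.5 rad).
It also fails if it takes over 70 s, if anything falls off the work surface, if the arm or the gripper's body presses on something with over 40 N, if the wrist force passes 120 N, or if a joint passes its speed limit or range.

### The arm

A 6-joint arm with a two-finger parallel gripper is mounted at the origin on the work surface. World frame = base frame: x ahead of the robot, y to its left, z up, the work surface at z = 0. Lengths are in m, angles in rad, forces in N, time in s.
With the tool pointing down it reaches from about 0.35 to 0.85 m from the base axis. Payload 8.1 kg.
Tool frame: the origin (TCP) lies at the very end of the fingers, on their centre line; the grasp point (between the pads) lies 19 mm behind it; z points along the fingers, y is the line along which they close (so a half turn about z gives the same grasp; the last joint's range is limited). The gripper opens to 93 mm and grips with 3 to 60 N. Pads are 15 mm wide; open, the fingers measure 128 mm over their backs; the gripper's body (75 mm by 188 mm) begins 65 mm behind the grasp point.
Start: joints at [1.071, 0.13, 1.488, -0, 1.523, -0.085], TCP at [0.242, 0.549, 0.219] pointing down, gripper open.
Joint ranges: [-2.96, 2.96], [-0.89, 2.26], [0.02, 2.5], [-1.34, 4.48], [0, 2.73], [-2.66, 2.66]. Speed limits (rad/s): [2.39, 2.39, 2.79, 3.14, 3.14, 3.14].

### API

Orientations are given as a rotation vector (axis times angle).
In Python, from plant import robot gives the robot as it stands. The module is installed in compiled form; this text tells all that it offers.
- The arm moves only by the tool play_rows, never from a script. Its argument "increments" is text: rows parted by semicolons, each of 5 numbers parted by spaces: the shift along the tool's x, y, z in mm, then the turn about the tool's z in degrees, then the closure, from -1 (fully open) to 1 (shut). In form: dx dy dz yaw claw; .... A call has 1 to 20 rows; each row is the pose to reach, as a shift and turn from the pose commanded when the call began, along the tool's axes at that moment; what a row does not reach only later rows make up. A row lasts 1/10 s, in which the tool goes at most 50 mm and 8.59 degrees, less where a joint would pass 70% of its speed; a pose out of reach is approached as far as the arm can. A call with a gripper value outside its range is refused whole. The fingers move at their own pace and stop on an object; "force" is the grip in N (left out, the last holds). Time passes only in rows, so rows that repeat a pose let the fingers close. It gives the time, the measured TCP pose, the force, the opening and the grip force at its end, in the units of the state.
- robot.read_state(): the state, without advancing time (a new reading comes with each control period).
- robot.read_camera(name): name is "scene" or "side" or "wrist"; returns the picture (384x512x3 uint8, blue, green, red); there is no depth.
- robot.calibration(name): a dict with "vertical_fov" (degrees; the focal length in pixels is half the picture's height over the tangent of half this angle, whatever the lens; pixels are square), "cx", "cy" (the principal point, pixels), "rvec" (rotation vector, rad) and "tvec" (3), from world to camera coordinates, as OpenCV has them. Camera axes: x right, y down, z forward; pixel columns grow to the right and rows downward; lengths in m; the calibration is good to about 2 mm. A picture is of the moment at which its call begins: read the wrist's pose just before it. calibration takes no time and is no camera call; for the wrist camera it gives the pose at the moment of the call.
- robot.close_job(): hands the job in; it is judged then, once.
Trained networks look in the newest picture that a camera, given by its name, has taken for a name from the list of things; names that differ only in an ending like _2 or _b are one class to them, and where a whole thing is asked for, a point or a joint stands for the part that bears it (a point fixed in the world has none). Each returns a list of dicts, best first, with "conf" (0 to 1); they miss things now and then, are a little off and sometimes report something else, mostly with a low value. They report only what shows in the picture. A call takes as long as a camera call. They do not tell look-alikes from the thing itself.
- robot.recognise(camera, query): "centre" ([x, y, z] in m, in world coordinates, good to about 4 mm: the middle of the surface that is visible of it).
- robot.regions_of(camera, query): "pixels" (384x512 bool, what is visible of it).
- robot.landmark_of(camera, query): "centre" ([x, y, z] in m, in world coordinates, good to about 4 mm: a listed point, or the origin of a listed thing).
The state is a dict: "t": time; "q": joint angles; "dq": joint speeds; "joint_torque": joint torques, N m; "tool_pos": TCP position; "orientation": TCP orientation; "force": force on the tool from outside, world axes, zero at the start; "wrist_torque": the same for the moment, N m; "opening": finger opening in m; "gripper_force": force on a finger pad.
Only numpy, scipy, OpenCV 4.12 (cv2) and the standard library are available. Lean on these libraries where they do the work, as an engineer would, in place of code of your own. Each camera call takes 0.05 s, during which the arm holds its last target. There are 200 camera calls.

## Working session

There is one attempt and no reset: what is moved stays moved. The work goes in short steps, Python scripts to look and compute and a tool call to move; the robot and the scene stay as the last step left them, time stands still between calls to the robot, and variables do not carry over. Pictures are saved under pics/ and viewed, at most 10 in all, crops included, and the job is handed in when it is done.

Besides the shell and the picture viewer there is one more tool, called after ">>>" as name(argument=value, ...) on one line, values as JSON. play_rows: Moves the arm, as the interface text tells. Its arguments: {"type":"object","properties":{"increments":{"type":"string"},"force":{"type":"number"}},"required":["increments"]}

```bash
mkdir -p pics
python3 - <<'E'
from plant import robot
import cv2,numpy as np
a=robot.read_camera("scene");b=robot.read_camera("side")
cv2.imwrite("pics/a.png",cv2.resize(np.vstack([a,b]),None,fx=.78,fy=.78))
s=robot.read_state();print(s["t"],s["tool_pos"],s["orientation"],s["opening"])
for c in("scene","side"):
  for n in("knob_grip","lid_edge","lid_hinge","jar","tumbler","tin","lotion","safe","well"):
    for r in robot.landmark_of(c,n)[:4]: print(c,n,np.round(r["centre"],3),round(r["conf"],2))
E
```

```text
0.1 [0.24153026 0.54867765 0.21769419] [-6.46725985e-01 -3.07382492e+00  2.48737737e-03] 0.09301930086412097
scene knob_grip [ 0.451 -0.108  0.135] 0.71
scene knob_grip [ 0.459 -0.417  0.002] 0.35
scene lid_edge [ 0.519 -0.105  0.112] 0.87
scene lid_hinge [ 0.712 -0.106  0.104] 0.69
scene jar [ 0.574  0.312 -0.004] 0.96
scene jar [0.466 0.231 0.002] 0.87
scene jar [0.478 0.322 0.002] 0.76
scene jar [ 0.473  0.422 -0.002] 0.6
scene tumbler [0.71  0.28  0.002] 0.79
scene tin [ 0.456 -0.413  0.   ] 0.55
scene lotion [ 0.658 -0.454 -0.003] 0.87
scene safe [ 0.56  -0.11  -0.001] 0.55
side knob_grip [ 0.454 -0.103  0.131] 0.58
side lid_edge [ 0.524 -0.111  0.111] 0.67
side lid_hinge [ 0.705 -0.101  0.106] 0.88
side jar [ 0.571  0.31  -0.002] 0.94
side jar [ 0.476  0.325 -0.003] 0.86
side jar [ 0.477  0.426 -0.004] 0.7
side jar [0.462 0.231 0.002] 0.66
side tumbler [ 0.703  0.281 -0.001] 0.7
side tin [ 0.46  -0.411 -0.001] 0.95
side lotion [ 0.656 -0.456  0.001] 0.61
side lotion [ 0.56  -0.108 -0.   ] 0.22
side safe [ 0.558 -0.107 -0.002] 0.65
```

View pics/a.png

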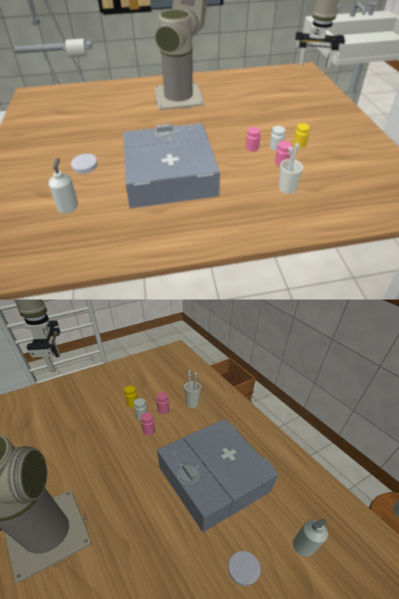

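The white jar is the middle one, at about (0.477, 0.323): pink jars sit on its -y and +x sides, yellow on its +y side. The safe lies square to the world axes at about (0.56, -0.107). I'll start with the knob.

```bash
cat > h.py <<'E'
from plant import robot
import numpy as np, cv2
from scipy.spatial.transform import Rotation as R
def to(x,y,z,yang=None):
    s=robot.read_state();M=R.from_rotvec(s["orientation"]).as_matrix()
    d=M.T@(np.array([x,y,z])-s["tool_pos"])*1000
    a=np.degrees(np.arctan2(M[1,1],M[0,1]))
    yw=0 if yang is None else (a-yang+90)%180-90
    print("t",round(s["t"],2),"pos",np.round(s["tool_pos"],4),"yang",round(a,1),"d",np.round(d,1),"yaw",round(yw,1),"q6",round(s["q"][5],2),"tool z",np.round(M[:,2],3))
def proj(c,P):
    k=robot.calibration(c);f=192/np.tan(np.radians(k["vertical_fov"]/2))
    K=np.array([[f,0,k["cx"]],[0,f,k["cy"]],[0,0,1]])
    return cv2.projectPoints(np.array(P,float).reshape(-1,3),np.array(k["rvec"]),np.array(k["tvec"]),K,None)[0].reshape(-1,2)
def ray(c,uv,z):
    k=robot.calibration(c);f=192/np.tan(np.radians(k["vertical_fov"]/2))
    M=R.from_rotvec(np.ravel(k["rvec"])).as_matrix();o=-M.T@np.ravel(k["tvec"])
    d=M.T@np.array([(uv[0]-k["cx"])/f,(uv[1]-k["cy"])/f,1]);return o+d*(z-o[2])/d[2]
def lm(c,*ns):
    for n in ns:
        for r in robot.landmark_of(c,n)[:4]: print(c,n,np.round(r["centre"],4),round(r["conf"],2))
E
python3 -c "
from h import *
to(.43,-.1055,.26,0)"
```

```text
t 1.0 pos [0.2418 0.5491 0.2187] yang 66.2 d [-436.1 -523.3  -41.4] yaw 66.2 q6 -0.09 tool z [ 0.  0. -1.]
```

>>> play_rows(increments="-110 -130 -41 16 -1; -218 -262 -41 33 -1; -218 -262 -41 33 -1; -436 -523 -41 66 -1; -436 -523 -41 66 -1; -436 -523 -41 66 -1; -436 -523 -41 66 -1; -436 -523 -41 66 -1; -436 -523 -41 66 -1; -436 -523 -41 66 -1; -436 -523 -41 66 -1; -436 -523 -41 66 -1; -436 -523 -41 66 -1; -436 -523 -41 66 -1; -436 -523 -41 66 -1; -436 -523 -41 66 -1; -436 -523 -41 66 -1; -436 -523 -41 66 -1; -436 -523 -41 66 -1; -436 -523 -41 66 -1")

```text
t: 3.0
tool_pos: [0.4301, -0.1045, 0.2598]
orientation: [2.215, 2.227, 0.0]
force: [0.1, 0.8, -0.4]
opening: 0.0932
gripper_force: 0.0
```

Run:
```python
from h import *
to(.4525,-.1055,.121,0)
a=robot.read_camera("wrist");cv2.imwrite("pics/w1.png",a)
lm("wrist","knob_grip","lid_edge")
print(proj("wrist",[[.4525,-.1055,.143],[.4525,-.0755,.143],[.4525,-.1355,.143]]))
```

```text
t 3.0 pos [ 0.4301 -0.1045  0.2598] yang 0.3 d [ -1.1  22.4 138.8] yaw 0.3 q6 -0.36 tool z [ 0. -0. -1.]
wrist knob_grip [ 0.4549 -0.1118  0.1353] 0.91
wrist lid_edge [ 0.5229 -0.1107  0.1074] 0.84
[[279.89934443 187.4117658 ]
 [280.66172331 158.00181358]
 [279.17598773 215.3163768 ]]
```

View pics/w1.png

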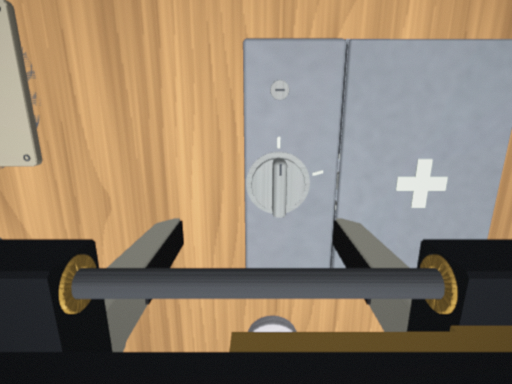

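The bar lies along y, where predicted (image 279,158 to 280,217). I'll go down and grip it.

>>> play_rows(increments="-1 22 40 0.3 -1; -1 22 80 0.3 -1; -1 22 110 0.3 -1; -1 22 125 0.3 -1; -1 22 137 0.3 -1; -1 22 137 0.3 -1; -1 22 137 0.3 -1; -1 22 137 0.3 1; -1 22 137 0.3 1; -1 22 137 0.3 1; -1 22 137 0.3 1; -1 22 137 0.3 1; -1 22 137 0.3 1; -1 22 137 0.3 1; -1 22 137 0.3 1", force=15)

```text
t: 4.65
tool_pos: [0.452, -0.1061, 0.1226]
orientation: [-2.223, -2.22, 0.0]
force: [0.9, 0.2, -0.3]
opening: 0.0334
gripper_force: 0.0
```

>>> play_rows(increments="0 0 0 0 1; 0 0 0 0 1; 0 0 0 0 1; 0 0 0 0 1; 0 0 0 0 1; 0 0 0 0 1", force=15)

```text
t: 5.25
tool_pos: [0.4526, -0.1062, 0.1227]
orientation: [2.222, 2.22, 0.001]
force: [5.1, -0.8, -3.7]
opening: 0.0138
gripper_force: 15.0
```

>>> play_rows(increments="0 0 0 7 1; 0 0 0 14 1; 0 0 0 21 1; 0 0 0 28 1; 0 0 0 35 1; 0 0 0 42 1; 0 0 0 49 1; 0 0 0 56 1; 0 0 0 62 1; 0 0 0 67 1; 0 0 0 71 1; 0 0 0 74 1; 0 0 0 75.5 1; 0 0 0 75.5 1; 0 0 0 75.5 1; 0 0 0 75.5 1; 0 0 0 75.5 1")

```text
t: 6.95
tool_pos: [0.4549, -0.1081, 0.1229]
orientation: [3.112, 0.394, 0.009]
force: [19.9, -10.7, -15.9]
opening: 0.0141
gripper_force: 15.2
```

Run:
```python
from h import *
to(.4525,-.1055,.121,0);s=robot.read_state();print(s["wrist_torque"],s["force"])
lm("scene","lid_edge");lm("side","lid_edge")
```

```text
t 6.95 pos [ 0.4549 -0.1081  0.1229] yang -75.6 d [-1.7 -3.1  1.9] yaw -75.6 q6 0.98 tool z [ 0.007 -0.004 -1.   ]
[-1.73379292 -3.09653253  0.30088267] [ 19.92411122 -10.7251131  -15.91161135]
scene lid_edge [ 0.5191 -0.1047  0.1118] 0.87
side lid_edge [ 0.5239 -0.1106  0.1112] 0.67
```

Run:
```python
from h import *
a=robot.read_camera("side");b=robot.read_camera("scene")
cv2.imwrite("pics/b.png",np.hstack([a[100:330,120:420],b[100:330,80:380]]))
lm("scene","lid_edge","knob_grip");lm("side","lid_edge");s=robot.read_state();print(s["wrist_torque"],s["force"],s["tool_pos"])
```

```text
scene lid_edge [ 0.552  -0.1056  0.2131] 0.89
scene lid_edge [ 0.7106 -0.1071  0.1041] 0.58
scene lid_edge [ 0.6544 -0.4561 -0.0025] 0.53
scene lid_edge [ 4.547e-01 -4.119e-01  1.000e-04] 0.17
side lid_edge [ 0.556  -0.1085  0.2074] 0.58
[-1.75145186 -3.17150602  0.30766788] [ 18.80231245 -10.2525166  -16.12116696] [ 0.4548829  -0.10811377  0.12288124]
```

View pics/b.png

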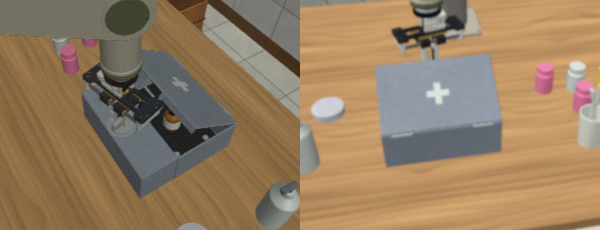

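The lid is rising (edge height about 0.21) and the amber bottle shows in the well. I'll let go now.

>>> play_rows(increments="0 0 0 0 -1; 0 0 0 0 -1; 0 0 0 0 -1; 0 0 0 0 -1; 0 0 0 0 -1; 0 0 0 0 -1; 0 0 0 0 -1; 0 0 0 0 -1; 0 0 0 0 -1; 0 0 0 0 -1; 0 0 0 0 -1; 0 0 0 0 -1; 0 0 -30 0 -1; 0 0 -60 0 -1; 0 0 -100 0 -1; 0 0 -140 0 -1; 0 0 -140 0 -1; 0 0 -140 0 -1; 0 0 -140 0 -1; 0 0 -140 0 -1")

```text
t: 9.3
tool_pos: [0.4512, -0.1058, 0.2608]
orientation: [-3.115, -0.395, 0.004]
force: [-0.6, -0.1, -0.7]
opening: 0.0928
gripper_force: 0.0
```

Run:
```python
from h import *
b=robot.read_camera("scene");a=robot.read_camera("side");c=robot.read_camera("wrist")
lm("scene","lid_edge","jar");lm("side","lid_edge","amber","jar");lm("wrist","amber","knob_grip");s=robot.read_state();print(s["force"],s["tool_pos"])
cv2.imwrite("pics/c.png",np.hstack([a[100:330,120:420],cv2.resize(c,(307,230))]))
to(.477,.323,.2,45)
```

```text
scene lid_edge [ 0.7055 -0.1038  0.2913] 0.89
scene jar [0.4667 0.2304 0.0006] 0.84
scene jar [ 0.4741  0.4217 -0.0017] 0.82
scene jar [ 0.5738  0.3113 -0.0022] 0.67
scene jar [0.4796 0.3222 0.0046] 0.6
side lid_edge [ 0.7098 -0.1083  0.2951] 0.56
side amber [ 0.6045 -0.1241  0.0061] 0.81
side amber [ 0.6191 -0.1042  0.0126] 0.2
side jar [0.462  0.2317 0.0006] 0.71
side jar [ 0.4752  0.3246 -0.0037] 0.56
side jar [ 0.4785  0.4241 -0.0023] 0.56
wrist amber [ 0.6111 -0.1248  0.0087] 0.8
wrist amber [ 0.5596 -0.1077 -0.0027] 0.21
wrist knob_grip [ 0.4549 -0.1109  0.1341] 0.9
[0.39781881 1.14090275 0.1908659 ] [ 0.45204531 -0.10613442  0.26262395]
t 9.8 pos [ 0.452  -0.1061  0.2626] yang -75.6 d [ 131.1 -409.4   62.6] yaw 59.4 q6 0.98 tool z [ 0. -0. -1.]
```

View pics/c.png

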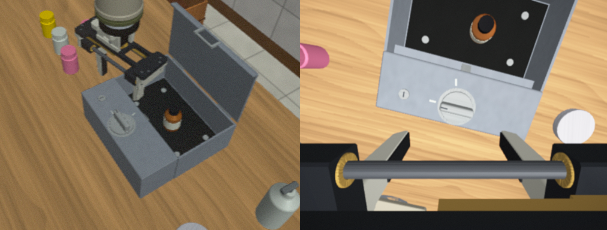

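The lid is upright and the knob is home. The amber bottle stands at (0.607, -0.125), so the jar's spot will be about (0.595, -0.03). Now to fetch the jar.

>>> play_rows(increments="32 -102 15 -8 -1; 65 -205 31 -15 -1; 131 -409 62 -30 -1; 131 -409 62 -30 -1; 131 -409 62 -30 -1; 131 -409 62 -30 -1; 131 -409 62 -30 -1; 131 -409 62 -30 -1; 131 -409 62 -30 -1; 131 -409 62 -30 -1; 131 -409 62 -30 -1; 131 -409 62 -30 -1; 131 -409 62 -30 -1; 131 -409 62 -30 -1; 131 -409 62 -30 -1")

```text
t: 11.3
tool_pos: [0.4773, 0.3219, 0.2011]
orientation: [-2.909, -1.186, -0.001]
force: [0.3, 0.1, 0.1]
opening: 0.0932
gripper_force: 0.0
```

Run:
```python
from h import *
c=robot.read_camera("wrist")
lm("wrist","jar")
cv2.imwrite("pics/d.png",c)
print(proj("wrist",[.477,.3235,.085]))
to(.477,.3235,.033,-45)
```

```text
wrist jar [0.5759 0.3089 0.0021] 0.93
wrist jar [ 0.4713  0.4227 -0.002 ] 0.9
wrist jar [0.4613 0.2269 0.0013] 0.63
wrist jar [ 0.4793  0.3257 -0.0022] 0.59
[[256.98075733 185.93565082]]
t 11.4 pos [0.4772 0.3222 0.2009] yang -45.6 d [  0.7  -1.1 167.9] yaw -0.6 q6 1.3 tool z [ 0.  0. -1.]
```

View pics/d.png

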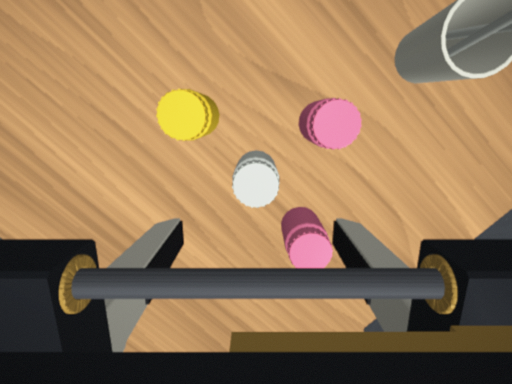

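The white cap is at (256,184), within 2 px of the prediction, and the fingers will clear the neighbours. Going down to grasp.

>>> play_rows(increments="1 -1 40 0 -1; 1 -1 80 0 -1; 1 -1 120 0 -1; 1 -1 150 0 -1; 1 -1 168 0 -1; 1 -1 168 0 -1; 1 -1 168 0 1; 1 -1 168 0 1; 1 -1 168 0 1; 1 -1 168 0 1; 1 -1 168 0 1; 1 -1 168 0 1; 1 -1 168 0 1; 1 -1 168 0 1; 1 -1 168 0 1", force=12)

```text
t: 12.9
tool_pos: [0.4772, 0.3242, 0.0331]
orientation: [-2.908, -1.188, -0.001]
force: [-1.4, -0.4, 5.3]
opening: 0.0522
gripper_force: 12.0
```

>>> play_rows(increments="0 0 -10 0 1; 0 0 -30 0 1; 0 0 -60 0 1; 0 0 -100 0 1; 0 0 -150 0 1; 0 0 -190 0 1; 0 0 -200 0 1; 0 0 -200 0 1; 0 0 -200 0 1")

```text
t: 13.8
tool_pos: [0.4763, 0.3236, 0.2309]
orientation: [2.908, 1.188, -0.004]
force: [-0.4, -0.0, -1.2]
opening: 0.0519
gripper_force: 12.0
```

Run:
```python
from h import *
to(.595,-.03,.24,-90)
```

```text
t 13.8 pos [0.4763 0.3236 0.2309] yang -45.6 d [-162.8  335.6   -8.9] yaw 44.4 q6 1.3 tool z [-0.002 -0.001 -1.   ]
```

>>> play_rows(increments="-5 10 -9 2 1; -15 32 -9 5 1; -29 60 -9 9 1; -43 90 -9 13 1; -58 120 -9 17 1; -73 150 -9 21 1; -87 180 -9 25 1; -102 210 -9 29 1; -116 240 -9 33 1; -131 270 -9 37 1; -145 300 -9 41 1; -156 322 -9 44 1; -163 335 -9 44.4 1; -163 335 -9 44.4 1; -163 335 -9 44.4 1; -163 335 -9 44.4 1")

```text
t: 15.4
tool_pos: [0.5948, -0.0281, 0.2414]
orientation: [-3.141, -0.003, 0.001]
force: [0.8, 0.5, -0.3]
opening: 0.052
gripper_force: 12.0
```

Run:
```python
from h import *
a=robot.read_camera("side");c=robot.read_camera("wrist")
lm("side","jar","amber")
lm("wrist","amber")
cv2.imwrite("pics/e.png",np.hstack([a[60:330,120:420],cv2.resize(c,(360,270))]))
to(.595,-.03,.043,-90)
```

```text
side jar [ 4.774e-01  4.215e-01 -3.000e-04] 0.91
side jar [5.707e-01 3.095e-01 2.000e-04] 0.91
side jar [0.4645 0.2303 0.0011] 0.87
side jar [ 0.5984 -0.0298  0.2087] 0.8
side amber [ 0.6089 -0.1247  0.0082] 0.95
side amber [ 0.7045  0.2821 -0.0014] 0.61
wrist amber [ 0.6114 -0.1249  0.0078] 0.62
wrist amber [ 0.458  -0.4125  0.0012] 0.52
t 15.65 pos [ 0.595  -0.0285  0.2418] yang -89.9 d [-1.000e-01  1.500e+00  1.988e+02] yaw 0.1 q6 1.43 tool z [ 0.  0. -1.]
```

View pics/e.png

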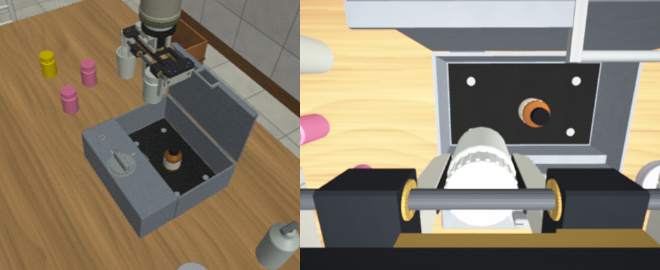

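The jar hangs upright over the free side of the well, at (0.597, -0.029). Lowering it in.

>>> play_rows(increments="0 1 10 0 1; 0 1 35 0 1; 0 1 60 0 1; 0 1 85 0 1; 0 1 105 0 1; 0 1 125 0 1; 0 1 145 0 1; 0 1 165 0 1; 0 1 180 0 1; 0 1 190 0 1; 0 1 194 0 1; 0 1 197 0 1; 0 1 199 0 1; 0 1 199 0 1; 0 1 199 0 1")

```text
t: 17.15
tool_pos: [0.5956, -0.0304, 0.0434]
orientation: [3.141, 0.001, 0.002]
force: [1.0, -0.2, -1.3]
opening: 0.0519
gripper_force: 12.0
```

>>> play_rows(increments="0 0 1 0 1; 0 0 2 0 1; 0 0 2 0 1; 0 0 2 0 1")

```text
t: 17.55
tool_pos: [0.5954, -0.0304, 0.0411]
orientation: [3.141, 0.001, 0.001]
force: [-1.1, -0.3, 2.6]
opening: 0.0518
gripper_force: 12.0
```

On the floor, with 2.6 N upward at the wrist. Opening partway, then up.

>>> play_rows(increments="0 0 0 0 0.05; 0 0 0 0 -0.1; 0 0 0 0 -0.3; 0 0 0 0 -0.5; 0 0 0 0 -0.55; 0 0 0 0 -0.55; 0 0 0 0 -0.55; 0 0 0 0 -0.55; 0 0 -10 0 -0.55; 0 0 -30 0 -0.55; 0 0 -60 0 -0.55; 0 0 -100 0 -0.55; 0 0 -140 0 -0.55; 0 0 -180 0 -0.55; 0 0 -200 0 -0.55; 0 0 -200 0 -0.55; 0 0 -200 0 -0.55")

```text
t: 19.25
tool_pos: [0.5952, -0.0303, 0.241]
orientation: [3.141, 0.001, 0.002]
force: [-0.1, 0.3, -0.7]
opening: 0.0722
gripper_force: 0.0
```

Run:
```python
from h import *
a=robot.read_camera("side");c=robot.read_camera("wrist")
lm("side","jar","amber","lid_edge");lm("wrist","jar","amber")
cv2.imwrite("pics/f.png",np.hstack([a[60:330,120:420],cv2.resize(c,(360,270))]))
to(.595,-.107,.30,-90)
```

```text
side jar [ 0.4621  0.2318 -0.0013] 0.96
side jar [0.5707 0.3091 0.    ] 0.68
side jar [ 0.4775  0.4235 -0.0032] 0.62
side jar [ 0.5943 -0.0335  0.0056] 0.59
side amber [ 0.6093 -0.1253  0.0092] 0.58
side lid_edge [ 0.7113 -0.107   0.2948] 0.95
wrist jar [ 0.5967 -0.0327  0.0103] 0.96
wrist jar [0.5741 0.31   0.0012] 0.82
wrist jar [0.4642 0.2291 0.0034] 0.57
t 19.6 pos [ 0.5946 -0.0302  0.2394] yang -90.0 d [  0.3  76.7 -60.6] yaw 0.0 q6 1.43 tool z [-0.002  0.    -1.   ]
```

View pics/f.png

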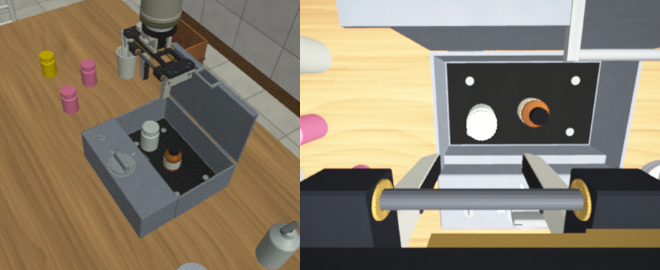

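Jar upright at (0.595, -0.032), amber unmoved. Next I'll shut the fingers, cross over the lid's edge and come down behind it.

>>> play_rows(increments="0 0 -40 0 1; 0 30 -83 0 1; 0 77 -83 0 1; 0 77 -83 0 1; 0 77 -83 0 1; 40 77 -83 0 1; 80 77 -83 0 1; 120 77 -83 0 1; 165 77 -83 0 1; 165 77 -83 0 1; 165 77 -83 0 1; 165 77 -83 0 1; 165 77 -83 0 1")

```text
t: 20.9
tool_pos: [0.7594, -0.1068, 0.3263]
orientation: [3.141, 0.001, 0.004]
force: [0.2, 0.1, 0.0]
opening: 0.0008
gripper_force: 0.0
```

Run:
```python
from h import *
a=robot.read_camera("side")
lm("side","lid_edge")
cv2.imwrite("pics/g.png",a[60:330,120:420])
s=robot.read_state();print(s["q"],s["force"],s["opening"])
to(.745,-.107,.27,-90)
p=s["tool_pos"];H=np.array([.7075,.107])
for th in np.arange(1.5,-.01,-.1):
  Q=H+.165*np.array([-np.cos(th),np.sin(th)])+.003*np.array([np.sin(th),np.cos(th)]);Q[0]+=.012
  print(round(th,2),np.round((Q-[.745,.27])*1000))
```

```text
side lid_edge [ 0.7115 -0.1086  0.2934] 0.98
side lid_edge [ 0.6065 -0.1262  0.0103] 0.71
[-2.06853574e-01  6.17637108e-01  6.88931450e-01 -1.48544723e-05
  1.83169257e+00  1.36343294e+00] [ 0.72992167 -0.22020421  0.18684145] 0.0004540461147580858
t 21.0 pos [ 0.7595 -0.1071  0.3266] yang -90.0 d [-14.7  -0.1  56.6] yaw 0.0 q6 1.36 tool z [ 0.003 -0.001 -1.   ]
1.5 [-34.   2.]
1.4 [-51.   0.]
1.3 [-67.  -3.]
1.2 [-82.  -8.]
1.1 [-98. -15.]
1.0 [-112.  -23.]
0.9 [-126.  -32.]
0.8 [-138.  -43.]
0.7 [-150.  -54.]
0.6 [-160.  -67.]
0.5 [-169.  -81.]
0.4 [-176.  -96.]
0.3 [-182. -111.]
0.2 [-187. -127.]
0.1 [-189. -144.]
-0.0 [-190. -160.]
```

View pics/g.png

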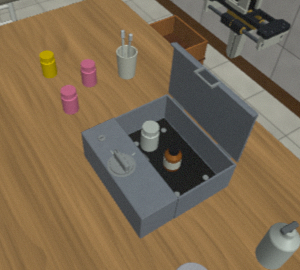

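The tool is clear behind the lid. Down, then sweep along the arc.

>>> play_rows(increments="0 0 28 0 1; 0 0 50 0 1; -7 0 57 0 1; -14 0 57 0 1; -14 0 57 0 1")

```text
t: 21.5
tool_pos: [0.7451, -0.1073, 0.2682]
orientation: [3.141, 0.0, 0.002]
force: [0.2, -0.3, 0.5]
opening: 0.0005
gripper_force: 0.0
```

>>> play_rows(increments="-10 0 0 0 1; -20 0 -1 0 1; -34 0 -2 0 1; -42 0 -1 0 1; -51 0 0 0 1; -59 0 1 0 1; -67 0 3 0 1; -75 0 5 0 1; -82 0 8 0 1; -90 0 11 0 1; -98 0 15 0 1; -105 0 19 0 1; -112 0 23 0 1; -119 0 27 0 1; -126 0 32 0 1; -132 0 37 0 1; -138 0 43 0 1; -138 0 43 0 1")

```text
t: 23.3
tool_pos: [0.6069, -0.1071, 0.2222]
orientation: [-3.141, -0.001, 0.003]
force: [-0.0, -0.1, 0.2]
opening: 0.0005
gripper_force: 0.0
```

Run:
```python
from h import *
robot.read_camera("side")
lm("side","lid_edge","amber","jar")
print(robot.read_state()["force"])
to(.5555,-.107,.11,-90)
```

```text
side lid_edge [ 0.5771 -0.1095  0.2411] 0.88
side lid_edge [ 0.4568 -0.4112  0.0017] 0.42
side amber [ 0.6053 -0.1269  0.0096] 0.76
side jar [0.4625 0.2304 0.0025] 0.9
side jar [ 0.5703  0.3082 -0.0027] 0.88
side jar [ 0.4752  0.4234 -0.0005] 0.75
side jar [ 0.5933 -0.0312  0.0052] 0.71
[1.50434501 0.69036679 0.23836671]
t 23.5 pos [ 0.6084 -0.1073  0.2239] yang -90.0 d [-53.   -0.3 113.8] yaw 0.0 q6 1.31 tool z [ 0. -0. -1.]
```

The lid follows, at about 0.8 rad. Carrying on down.

>>> play_rows(increments="-6 0 6 0 1; -12 0 11 0 1; -18 0 17 0 1; -24 0 24 0 1; -29 0 31 0 1; -34 0 38 0 1; -39 0 45 0 1; -43 0 53 0 1; -47 0 60 0 1; -51 0 68 0 1; -54 0 76 0 1; -57 0 84 0 1; -59 0 92 0 1; -60 0 98 0 1; -60 0 103 0 1; -60 0 108 0 1; -60 0 112 0 1; -60 0 115 0 1; -60 0 117 0 1; -60 0 118 0 1")

```text
t: 25.5
tool_pos: [0.5481, -0.1074, 0.11]
orientation: [3.141, 0.001, 0.0]
force: [-23.4, 4.7, 45.2]
opening: 0.0009
gripper_force: 22.6
```

>>> play_rows(increments="0 0 -2 0 1; 0 0 -5 0 1; 0 0 -15 0 1; 0 0 -40 0 1; 0 0 -80 0 1; 0 0 -120 0 1; 0 0 -120 0 1; 0 0 -120 0 1; 0 0 -120 0 1; 0 0 -120 0 1")

```text
t: 26.5
tool_pos: [0.5471, -0.107, 0.2236]
orientation: [-3.141, -0.001, 0.005]
force: [0.8, 0.7, 0.0]
opening: 0.0004
gripper_force: 0.0
```

Run:
```python
from h import *
a=robot.read_camera("side");b=robot.read_camera("scene")
lm("side","lid_edge","tin","lotion","tumbler");lm("scene","lid_edge")
print(robot.read_state()["force"],robot.read_state()["tool_pos"])
cv2.imwrite("pics/h.png",np.hstack([a[60:330,120:420],b[60:330,80:380]]))
```

```text
side lid_edge [ 0.5242 -0.1072  0.1104] 0.87
side tin [ 0.4568 -0.4122 -0.0009] 0.92
side lotion [ 0.6565 -0.4576  0.0012] 0.75
side lotion [ 0.7042 -0.1016  0.1064] 0.37
side tumbler [ 0.709   0.2776 -0.0014] 0.76
scene lid_edge [ 0.5197 -0.1038  0.1108] 0.64
scene lid_edge [ 0.7143 -0.1057  0.1056] 0.21
[-0.46817498  0.14681819  0.53517034] [ 0.54802964 -0.1073087   0.22530758]
```

View pics/h.png

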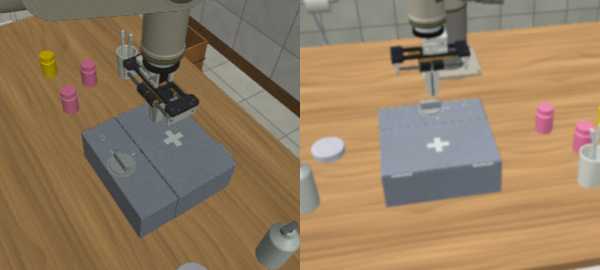

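The lid stays shut flush with the deck (edge at 0.1104), the knob looks home and the tool is clear.

```bash
python3 -c "
from plant import robot
print(robot.close_job())"
```

```text
the job is handed in; nothing more can be done
None
```

The white jar is in the medicine safe, released upright beside the amber bottle. The lid is latched shut, the knob is home, the bystanders weren't moved, and I handed the job in at about 27 s; the hand-in gave no verdict.

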